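# Set the worktop lamp to the marked angle

### The job

Swing the arm of the worktop lamp up from its low position until the arm lies in line with the middle of the red clip on its white dial, then let go, so that the arm stays there by its own stiff hinge. Leave the red clip where it is and do not disturb the other things on the worktop.

Things in the scene. Friction and masses are not known exactly. Their poses are not given: they have to be found in the camera images.
- lamp: The lamp, fixed to the worktop: a dark round foot 128 mm across and 22 mm high, a 34 mm wide column and an upright white dial disc (140 mm across, 6 mm thick, centre 120 mm above the worktop) that faces the lamp's front. Origin: centre of the foot's underside. Axes: z up, -x the front (roughly towards the robot), +y to the left as seen from the robot.
- lamp_arm (a joint): Angle of the lamp's arm (rad) about the lamp's x axis through the dial centre: 0 = level, towards lamp +y; pi/2 = straight up; range 0 to 2.6. Stiff hinge (about 0.6 N m of friction, 3 to 5 N at the bar); it stays where it is left. The arm is a dark round rod 8 mm thick, turning at lamp x = -0.022 just in front of the dial, with a light bar across its end.
- lamp_hinge (a point): Point on the hinge axis in the middle of the arm's rod: 22 mm in front of the lamp's origin and 120 mm above it.
- lamp_bar_grip (a point): Place to grip the light bar, on its centre line. The bar is an aluminium cylinder 18 mm thick, parallel to lamp x, 190 mm from the hinge axis, 150 mm long: 60 mm to the front of this point, 90 mm behind. The rod joins it 55 mm behind this point (lamp +x). Site y points outward along the arm. The bar can turn between the finger pads, so the tool may stay pointing down.
- lamp_clip (a joint): Angle of the red clip on the dial's rim (rad), measured as for the arm: the arm is in line with the clip when both values are equal. It can turn, but stiffly, and is to stay where it is.
- clip_mark (a point): Middle of the red clip, a block 14 mm wide along the rim, 24 mm long radially and 12 mm thick, 81 mm from the hinge axis, just behind the plane of the arm. The point's y axis points outward from the hinge axis. With the arm in line, the red shows about 3 mm wide on either side of the rod.
- mug_blue: Loose dark blue-grey mug, 80x114x91 mm, standing on the worktop to the right; origin under its middle. Behind it stands a fixed rice cooker, 268 mm high, about 0.26 m across, centred near x 0.63, y -0.34: pass over it or around it.
- match_box: Loose small dark box, 37x58x21 mm, on the worktop in front; origin under its middle.
- tomato_1: Loose red tomato, 65x65x66 mm, on the 22 mm thick wooden chopping board; origin under its middle.
- garlic_1: Loose garlic bulb, 61x60x59 mm, on the chopping board; origin under its middle.

How it is judged:
By the outcome, as a careful person would: the job done as asked, in the order asked, and still so for the second after the job is handed in, with the robot touching nothing.
It also fails if it takes over 40 s, if anything falls off the work surface, if the arm or the gripper's body presses on something with over 40 N, if the wrist force passes 120 N, or if a joint passes its speed limit or range.

### The arm

A 6-joint arm with a two-finger parallel gripper is mounted at the origin on a cart in front of the work surface, level with it; the furniture and walls round the work are solid. World frame = base frame: x ahead of the robot, y to its left, z up, the work surface at z = 0. Lengths are in m, angles in rad, forces in N, time in s.
With the tool pointing down it reaches from about 0.35 to 0.775 m from the base axis. Payload 5.5 kg.
Tool frame: the origin (TCP) lies between the finger pads; the fingertips stand 22 mm ahead of it and the grasp point (between the pads) lies 3 mm ahead of it; z points along the fingers, y is the line along which they close (so a half turn about z gives the same grasp; the last joint's range is limited). The gripper opens to 85 mm and grips with 20 to 120 N. Pads are 22 mm wide; open, the fingers measure 114 mm over their backs; the gripper's body (76 mm by 85 mm) begins 54 mm behind the grasp point. The pads swing forward as they close: fully open they stand 13 mm farther back than shut.
Start: joints at [0.981, 0.313, 0.046, 1.304, 0, 1.431], TCP at [0.25, 0.518, 0.253] pointing down, gripper open.
Joint ranges: [-2.76, 2.76], [-0.86, 1.69], [-1.03, 1.26], [-2.2, 2.34], [-1.47, 1.5], [-3.14, 3.14]. Speed limits (rad/s): [2.57, 2.57, 3.14, 3.14, 3.14, 3.14].

### API

Orientations are given as a unit quaternion [w, x, y, z].
In Python, from workcell import env gives the robot as it stands.
- The arm moves only by the tool shift_gripper, called as name(argument=value, ...) on one line, values as JSON. Schema: {"type":"object","properties":{"ticks":{"type":"array","items":{"type":"number"},"minItems":6,"maxItems":48},"aperture":{"type":"number"},"grip_force":{"type":"number"},"only":{"type":"string"},"quiet":{"type":"boolean"},"lines":{"type":"string"}},"required":["ticks"],"additionalProperties":false}. ticks is one flat list of numbers that holds 1 to 8 rows one after another, with no inner brackets; each row has 6 numbers: dx, dy, dz in m, then a rotation vector rx, ry, rz in rad; each row is the pose to reach, as a shift and turn from the pose commanded when the call began, along the tool's axes at that moment; what a row does not reach only later rows make up. A row lasts 1/8 s, in which the tool goes at most 0.0625 m and 0.188 rad, less where a joint would pass 70% of its speed; a pose out of reach is approached as far as the arm can. aperture is the finger opening in m, set as the call begins (left out keeps the last). The fingers move at their own pace and stop on an object; grip_force is the grip in N (left out, the last holds). Time passes only in rows, so rows that do not move let the fingers close. The tool returns the time, the measured TCP pose, the force, the opening and the grip force at its end. only (a regular expression) keeps the lines of the reply that match it, lines (a string "A,B") keeps lines A to B, and quiet returns only ok. Input that does not fit is refused with a message, and nothing moves.
- env.get_state(): the state, without advancing time (a new reading comes with each control period).
- env.read_camera(name): name is "scene" or "side" or "wrist"; returns a dict with "image" (480x640x3 uint8, red, green, blue), "K" (3x3 intrinsics, pixels), "R" (3x3) and "t" (3): a world point X has camera coordinates R X + t. Camera axes: x right, y down, z forward; pixel columns grow to the right and rows downward; lengths in m; the calibration is good to about 2 mm. A picture is of the moment at which its call begins. There is no depth.
- env.hand_in(): hands the job in; it is judged then, once.
The state is a dict: "clock": time; "joint_pos": joint angles; "qvel": joint speeds; "tau": joint torques, N m; "tcp_pos": TCP position; "orientation": TCP orientation; "wrist_force": force on the tool from outside, world axes, zero at the start; "ft_torque": the same for the moment, N m; "finger_gap": finger opening in m; "grip_force": force on a finger pad.
Only numpy, scipy, OpenCV 4.12 (cv2) and the standard library are available. Lean on these libraries where they do the work, as an engineer would, in place of code of your own. Each camera call takes 0.05 s, during which the arm holds its last target. There are 200 camera calls.

## Working session

There is one attempt and no reset: what is moved stays moved. The work goes in short steps, Python scripts to look and compute and a tool call to move; the robot and the scene stay as the last step left them, time stands still between calls to the robot, and variables do not carry over. Pictures are saved under pics/ and viewed, at most 10 in all, crops included, and the job is handed in when it is done.

```bash
mkdir -p pics; ls; python3 - <<'E'
from workcell import env
import cv2
for n in ("scene","side"):
    c=env.read_camera(n); cv2.imwrite(f"pics/{n}0.png",c["image"][:,:,::-1]); print(n,c["K"].tolist(),c["R"].round(4).tolist(),c["t"].round(4).tolist())
s=env.get_state(); print(s)
E
```

```text
pics
workcell.py
scene [[494.32753537198556, 0.0, 310.5387662844508], [0.0, 494.32753537198556, 236.41507979582767], [0.0, 0.0, 1.0]] [[0.9117, -0.4107, 0.0067], [-0.309, -0.6965, -0.6476], [0.2706, 0.5883, -0.762]] [-0.4237, 0.2416, 0.9041]
side [[550.4558478483281, 0.0, 314.866857322519], [0.0, 550.4558478483281, 232.24246690598846], [0.0, 0.0, 1.0]] [[0.9996, 0.0283, -0.0048], [0.0081, -0.4394, -0.8983], [-0.0275, 0.8978, -0.4395]] [-0.4732, 0.1109, 1.0946]
{'clock': 0.1, 'joint_pos': array([9.81391257e-01, 3.13909731e-01, 4.50939053e-02, 1.30361741e+00,
       2.29813532e-05, 1.43118029e+00]), 'qvel': array([ 0.00257028, -0.00358227,  0.00074575,  0.0001271 ,  0.00035985,
        0.00014853]), 'tau': array([ 2.71448982e-03, -4.81724131e+01,  2.99244279e+01,  1.26156601e-02,
       -1.68486786e-04, -1.52045561e-05]), 'tcp_pos': array([0.24976831, 0.51744734, 0.25250742]), 'orientation': array([-3.02508836e-04,  2.23003469e-01,  9.74817307e-01, -7.60585925e-04]), 'wrist_force': array([-0.56565315,  0.25286836,  0.6256099 ]), 'ft_torque': array([-0.06299413, -0.00904442, -0.02008657]), 'grip_force': 0.0, 'finger_gap': 0.08542239783370714}
```

View pics/scene0.png

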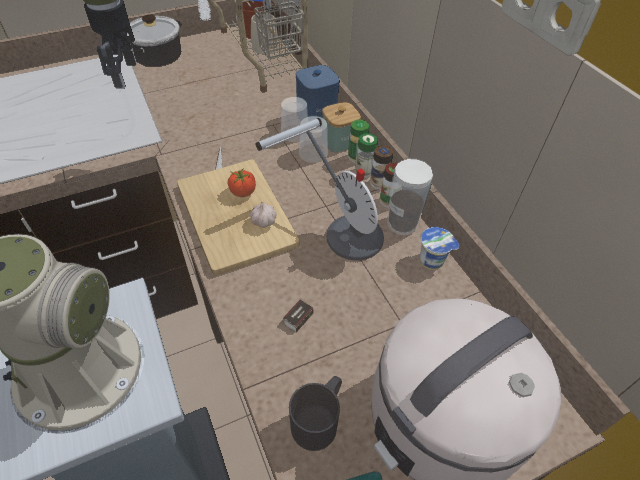

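View pics/side0.png

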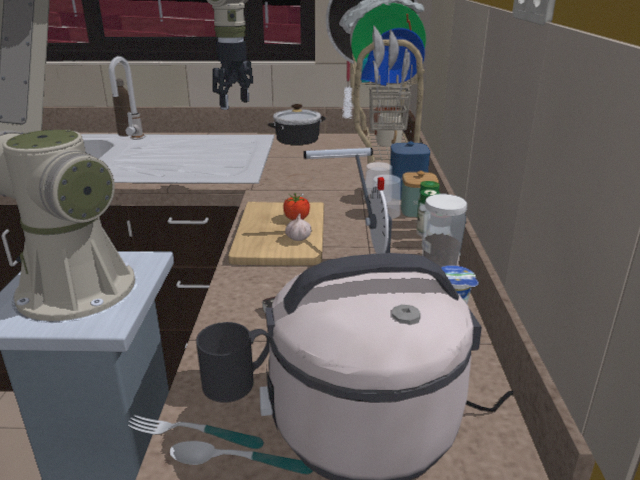

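The scene view shows the lamp foot at about (355,237), the dial at (355,203), the red clip at (361,175) and the bar from (260,146) to (319,122). In the side view the bar runs from (306,155) to (371,151), with the clip at (381,183). I'll zoom in on the lamp.

```bash
python3 - <<'E'
import cv2,numpy as np
a=cv2.imread("pics/scene0.png")[110:260,250:400]; b=cv2.imread("pics/side0.png")[130:280,295:445]
o=np.hstack([cv2.resize(i,(400,400),interpolation=cv2.INTER_CUBIC) for i in (a,b)])
cv2.imwrite("pics/crop0.png",o)
for n,x0,x1,y0,y1 in(("scene",345,380,160,190),("side",370,392,170,200)):
    i=cv2.imread(f"pics/{n}0.png")[y0:y1,x0:x1].astype(int)
    m=(i[...,2]>110)&(i[...,1]<60)&(i[...,0]<60); v,u=np.nonzero(m); print(n,m.sum(),u.mean()+x0,v.mean()+y0,u.min()+x0,u.max()+x0,v.min()+y0,v.max()+y0)
E
```

```text
scene 32 360.375 172.0625 357 364 169 181
side 30 381.6666666666667 181.76666666666668 378 383 178 189
```

View pics/crop0.png

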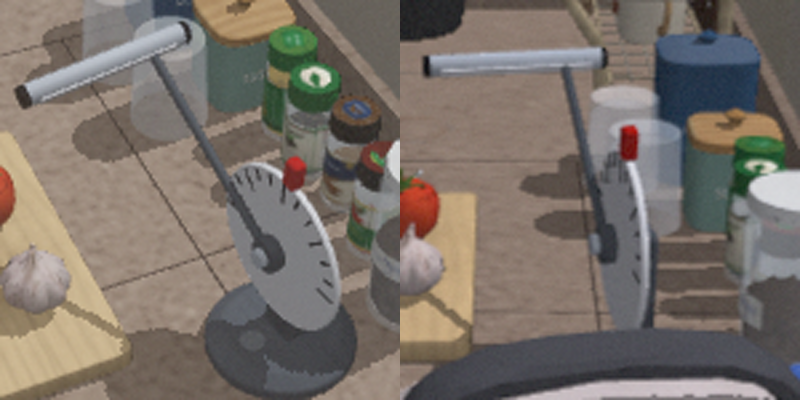

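The crop (scale 2.667) shows both bar ends, the hub, where the rod meets the bar, and the red clip in both views. Next I'll triangulate these points.

```bash
cat > h.py <<'E'
import numpy as np,cv2
from workcell import env
def tri(a,ca,b,cb):
    P=[c["K"]@np.c_[c["R"],c["t"]] for c in(ca,cb)]
    X=cv2.triangulatePoints(P[0],P[1],np.array(a,float).reshape(2,1),np.array(b,float).reshape(2,1)).ravel();X=X[:3]/X[3]
    r=[(lambda p:p[:2]/p[2])(Q@np.r_[X,1])-q for Q,q in zip(P,(a,b))]
    return X,np.abs(r).max()
def ray(p,c,z):
    d=c["R"].T@np.linalg.inv(c["K"])@np.r_[p,1];o=-c["R"].T@c["t"]
    return o+d*(z-o[2])/d[2]
E
python3 - <<'E'
from h import *
a,b=env.read_camera("scene"),env.read_camera("side")
pts=dict(front=((25,97),(27,65)),back=((185,33),(206,57)),join=((157,57),(168,62)),hub=((262,256),(199,243)),clip=((294,173),(229,143)))
for k,(p,q) in pts.items():
    p=np.array(p)/2.6667+(250,110);q=np.array(q)/2.6667+(295,130)
    X,r=tri(p,a,q,b);print(k,X.round(4),r.round(2))
print("foot", ray(np.array((280,335))/2.6667+(250,110),a,0.022))
E
```

```text
front [0.4472 0.2139 0.209 ] 0.14
back [0.5922 0.2388 0.2078] 0.44
join [0.5596 0.2189 0.2094] 0.8
hub [0.5799 0.0688 0.1192] 0.26
clip [0.5983 0.0663 0.1996] 0.07
foot [0.59997277 0.06269904 0.022     ]
```

shift_gripper(ticks=[-0.03, -0.01, -0.04, 0, 0, -0.1, -0.08, -0.034, -0.068, 0, 0, -0.25, -0.13, -0.055, -0.068, 0, 0, -0.4, -0.18, -0.077, -0.068, 0, 0, -0.55, -0.23, -0.1, -0.068, 0, 0, -0.62, -0.28, -0.12, -0.068, 0, 0, -0.62, -0.32, -0.137, -0.068, 0, 0, -0.62, -0.358, -0.152, -0.068, 0, 0, -0.62], aperture=0.085)

```text
clock: 1.2
tcp_pos: [0.5072, 0.2238, 0.3212]
orientation: [-0.0, -0.085, 0.996, 0.0]
wrist_force: [-0.4, 0.4, -0.5]
finger_gap: 0.0852
grip_force: 0.0
```

shift_gripper(ticks=[0, 0, 0, 0, 0, 0, 0, 0, 0, 0, 0, 0])

```text
clock: 1.45
tcp_pos: [0.506, 0.2253, 0.3211]
orientation: [-0.0, -0.085, 0.996, 0.0]
wrist_force: [-0.3, -0.1, -0.0]
finger_gap: 0.0847
grip_force: 0.0
```

```bash
python3 - <<'E'
from h import *
c=env.read_camera("wrist");cv2.imwrite("pics/w1.png",c["image"][:,:,::-1]);print(c["R"].round(3),-c["R"].T@c["t"],c["K"][0])
s=env.get_state();print(s["clock"],s["tcp_pos"],s["orientation"],s["joint_pos"])
E
```

```text
[[-0.169  0.986  0.001]
 [ 0.95   0.162  0.267]
 [ 0.263  0.046 -0.964]] [0.43901144 0.21290931 0.4424581 ] [401.87126418   0.         322.03652102]
1.5 [0.50573419 0.22575042 0.32120116] [-2.89780158e-04 -8.52639373e-02  9.96358349e-01  1.30634585e-04] [2.74699996e-01 2.63430422e-01 1.43212817e-01 1.45109875e+00
 3.65675453e-04 1.03964718e-01]
```

View pics/w1.png

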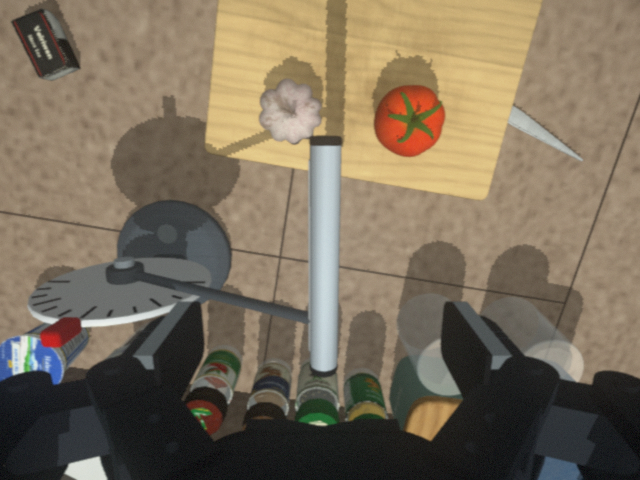

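The wrist view shows the bar running almost vertically in the image, from (326,140) to (324,374). The hub tip is at (122,268), the rod joins the bar at (308,316), and the clip is at about (62,333). The path down is clear.

```bash
python3 - <<'E'
from h import *
c=env.read_camera("wrist");s=env.read_camera("scene");d=env.read_camera("side")
f=lambda p:np.array(p)/2.6667
for n,w,a,b in(("front",(326,140),(25,97),(27,65)),("back",(324,374),(185,33),(206,57)),("hub",(122,268),(262,256),(199,243)),("clip",(62,333),(294,173),(229,143))):
    print(n,tri(w,c,f(a)+(250,110),s),tri(w,c,f(b)+(295,130),d))
# foot ellipse via wrist
print(ray((174,248),c,.022), ray((326,140),c,.209),ray((324,374),c,.209))
E
```

```text
front (array([0.44671441, 0.21642967, 0.20672035]), np.float64(2.2135914118617848)) (array([0.4465934 , 0.21688245, 0.20812665]), np.float64(2.2276252722421077))
back (array([0.59406528, 0.24169316, 0.20558665]), np.float64(3.708933769600378)) (array([0.59372879, 0.24144604, 0.20807753]), np.float64(2.020762286911861))
hub (array([0.57898373, 0.06648466, 0.12178752]), np.float64(1.7981744768313206)) (array([0.58036441, 0.06591292, 0.12102811]), np.float64(0.6875642813821514))
clip (array([0.59780603, 0.06502632, 0.20113241]), np.float64(1.0791489338576525)) (array([0.59850188, 0.06458757, 0.20051409]), np.float64(0.7092088663872005))
[0.59182462 0.07563637 0.022     ] [0.44533314 0.21680252 0.209     ] [0.59464045 0.24156199 0.209     ]
```

shift_gripper(ticks=[0, 0, 0.03, 0, 0, 0, 0, 0, 0.06, 0, 0, 0, 0, 0, 0.09, 0, 0, 0, 0, 0, 0.11, 0, 0, 0, 0, 0, 0.11, 0, 0, 0], aperture=0.085)

```text
clock: 2.28
tcp_pos: [0.5047, 0.2257, 0.2099]
orientation: [-0.002, -0.086, 0.996, -0.0]
wrist_force: [0.3, 0.2, 0.7]
finger_gap: 0.0847
grip_force: 0.0
```

shift_gripper(ticks=[0, 0, 0, 0, 0, 0, 0, 0, 0, 0, 0, 0, 0, 0, 0, 0, 0, 0, 0, 0, 0, 0, 0, 0, 0, 0, 0, 0, 0, 0, 0, 0, 0, 0, 0, 0], aperture=0.0, grip_force=50)

```text
clock: 3.02
tcp_pos: [0.5064, 0.2268, 0.2121]
orientation: [0.001, -0.085, 0.996, 0.002]
wrist_force: [-1.8, 4.9, 2.4]
finger_gap: 0.0163
grip_force: 48.6
```

```bash
python3 - <<'E'
from h import *
s=env.get_state();print(s["clock"],s["tcp_pos"],s["orientation"],s["wrist_force"])
E
```

```text
3.025 [0.50642181 0.22675838 0.21213504] [ 5.73333322e-04 -8.53609594e-02  9.96348396e-01  1.74679730e-03] [-1.84979466  4.92298592  2.43563915]
```

shift_gripper(ticks=[0, -0.013, -0.021, 0, 0, 0, 0, -0.030, -0.042, 0, 0, 0, 0, -0.050, -0.060, 0, 0, 0, 0, -0.072, -0.075, 0, 0, 0])

```text
clock: 3.52
tcp_pos: [0.5176, 0.1593, 0.2899]
orientation: [0.001, -0.087, 0.996, 0.006]
wrist_force: [-6.5, 16.7, 14.1]
finger_gap: 0.0162
grip_force: 48.4
```

shift_gripper(ticks=[0, -0.024, -0.012, 0, 0, 0, 0, -0.049, -0.020, 0, 0, 0, 0, -0.071, -0.025, 0, 0, 0, 0, -0.092, -0.026, 0, 0, 0, 0, -0.092, -0.026, 0, 0, 0])

```text
clock: 4.15
tcp_pos: [0.5336, 0.0627, 0.3148]
orientation: [0.001, -0.084, 0.996, 0.0]
wrist_force: [-5.1, -1.6, 12.6]
finger_gap: 0.0168
grip_force: 53.4
```

```bash
python3 - <<'E'
from h import *
s=env.get_state();print(s["clock"],s["tcp_pos"],s["orientation"],s["wrist_force"])
o=[]
for n,x,y in(("scene",290,60),("side",300,60)):
    c=env.read_camera(n);i=c["image"][:,:,::-1];cv2.imwrite(f"pics/{n}2.png",i);o.append(cv2.resize(i[y:y+190,x:x+130],(400,585),interpolation=cv2.INTER_CUBIC))
cv2.imwrite("pics/crop2.png",np.hstack(o))
c=env.read_camera("wrist");cv2.imwrite("pics/w2.png",c["image"][:,:,::-1])
E
```

```text
4.15 [0.53360495 0.06274579 0.31482455] [ 9.43618152e-04 -8.41515079e-02  9.96452519e-01  1.05268423e-04] [-5.13833395 -1.63883557 12.64032465]
```

View pics/crop2.png

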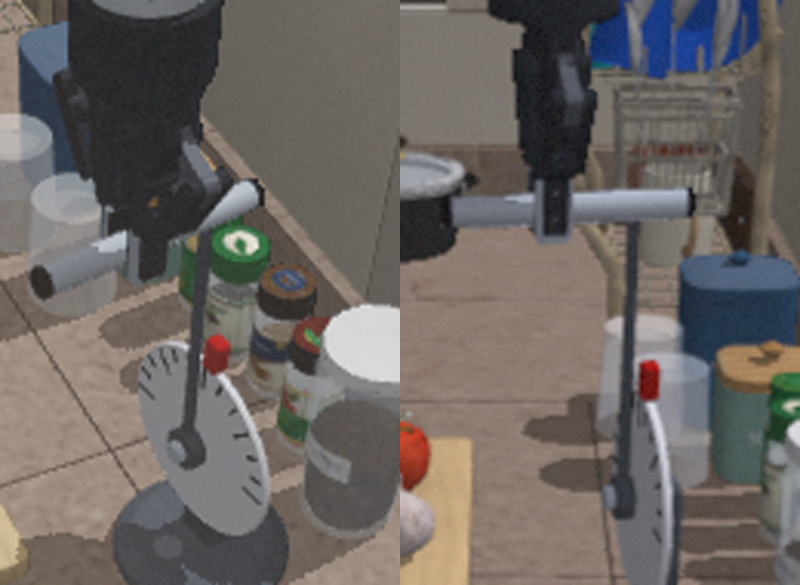

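View pics/w2.png

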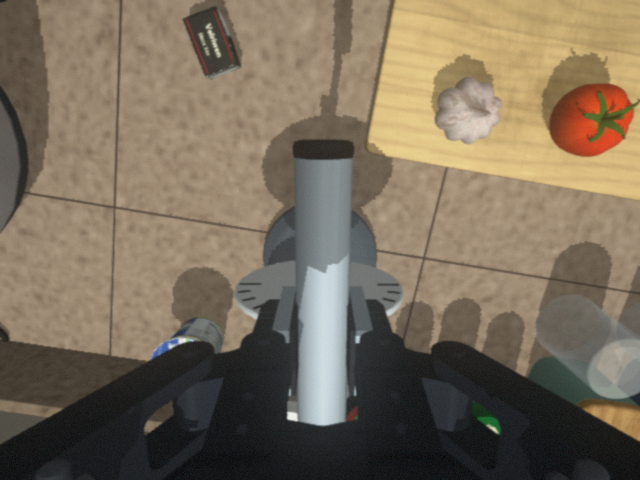

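Both views show the arm close to upright with the clip slightly to its right (scene clip at crop (217,355), rod at about (196,350)). The wrist view shows the dial spanning columns 236–402. I'll measure the offset from these.

```bash
python3 - <<'E'
from h import *
L=np.array([.985,.168,0]);Y=np.array([-.168,.985,0])
c=env.read_camera("wrist");s=env.read_camera("scene");d=env.read_camera("side")
w=c["image"].astype(int)
for u in((236,290),(402,290),(319,290)): print("dial",ray(u,c,.12)@Y)
# scene rays onto lamp planes: hub-based rod plane lx, clip plane lx+.011
def pl(p,c,k):
    D=c["R"].T@np.linalg.inv(c["K"])@np.r_[p,1];o=-c["R"].T@c["t"];return o+D*(k-o@L)/(D@L)
clip=np.array([.598,.0647,.2006]);kc=clip@L;print("clip",clip@Y,kc)
for k in(kc-.009,kc-.011,kc-.013):
  r=[]
  for q in((204,240),(198,330),(189,430)):
    X=pl(np.array(q)/3.078+(290,60),s,k);r+=[X@Y,X[2]]
  print("scene rod",np.round(r,4),"th",np.arctan2(r[1]-r[5],r[0]-r[4]))
print("scene clip",[(lambda X:(X@Y,X[2]))(pl(np.array((217,355))/3.078+(290,60),s,kc))])
for n,cc in(("scene",s),("side",d)):
    m=cv2.imread(f"pics/{n}2.png").astype(int);m=(m[...,2]>110)&(m[...,1]<60)&(m[...,0]<60);m[:, :340]=0;m[:,400:]=0;v,u=np.nonzero(m);print(n,u.mean(),v.mean(),len(u))
E
```

```text
dial -0.10126259043298322
dial 0.03926590739482935
dial -0.030991159172018053
clip -0.0367345 0.5998996
scene rod [-0.0241  0.2853 -0.0266  0.2174 -0.0275  0.1303] th 1.5490864605218901
scene rod [-0.0264  0.2877 -0.0289  0.2201 -0.0298  0.1334] th 1.5490864605218895
scene rod [-0.0287  0.2901 -0.0313  0.2228 -0.0321  0.1364] th 1.54908646052189
scene clip [(np.float64(-0.03658622367510789), np.float64(0.19959909207212267))]
scene 360.075 172.75 40
side 381.39473684210526 182.21052631578948 38
```

shift_gripper(ticks=[0, -0.007, 0.001, 0, 0, 0, 0, -0.015, 0.002, 0, 0, 0, 0, -0.015, 0.002, 0, 0, 0, 0, -0.015, 0.002, 0, 0, 0])

```text
clock: 4.95
tcp_pos: [0.536, 0.0488, 0.3136]
orientation: [0.001, -0.085, 0.996, -0.0]
wrist_force: [-6.8, -0.1, 16.1]
finger_gap: 0.0162
grip_force: 54.8
```

```bash
python3 - <<'E'
from h import *
s=env.get_state();print(s["clock"],s["tcp_pos"],s["orientation"],s["wrist_force"],s["tcp_pos"]@[-.168,.985,0])
c=env.read_camera("wrist");cv2.imwrite("pics/w3.png",c["image"][:,:,::-1])
E
```

```text
4.95 [0.53595973 0.04876906 0.3135668 ] [ 1.38259603e-03 -8.47335598e-02  9.96402668e-01 -1.88936723e-04] [-6.77407001 -0.11075891 16.11036982] -0.04200371136959378
```

shift_gripper(ticks=[0, 0, -0.001, 0, 0, 0, 0, 0, -0.002, 0, 0, 0, 0, 0, -0.002, 0, 0, 0, 0, 0, -0.002, 0, 0, 0, 0, 0, -0.002, 0, 0, 0], aperture=0.085)

```text
clock: 5.62
tcp_pos: [0.5366, 0.0489, 0.312]
orientation: [-0.0, -0.085, 0.996, 0.0]
wrist_force: [0.4, 0.4, 0.1]
finger_gap: 0.0851
grip_force: 0.0
```

shift_gripper(ticks=[0, 0, -0.03, 0, 0, 0, 0, 0, -0.07, 0, 0, 0, 0.03, 0, -0.07, 0, -0.1, 0, 0.06, 0, -0.07, 0, -0.28, 0, 0.09, 0, -0.07, 0, -0.45, 0, 0.12, 0, -0.07, 0, -0.62, 0, 0.14, 0, -0.07, 0, -0.8, 0, 0.14, 0, -0.07, 0, -0.8, 0])

```text
clock: 6.62
tcp_pos: [0.3934, 0.0258, 0.3773]
orientation: [0.388, -0.076, 0.918, 0.033]
wrist_force: [0.8, 0.4, -0.4]
finger_gap: 0.0855
grip_force: 0.0
```

shift_gripper(ticks=[0, 0, 0, 0, 0, 0, 0, 0, 0, 0, 0, 0])

```text
clock: 6.88
tcp_pos: [0.4004, 0.0249, 0.3843]
orientation: [0.388, -0.079, 0.918, 0.033]
wrist_force: [-0.3, 0.4, 0.5]
finger_gap: 0.0848
grip_force: 0.0
```

```bash
python3 - <<'E'
from h import *
c=env.read_camera("wrist");cv2.imwrite("pics/w4.png",c["image"][:,:,::-1])
E
```

```text
(no output)
```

View pics/w4.png

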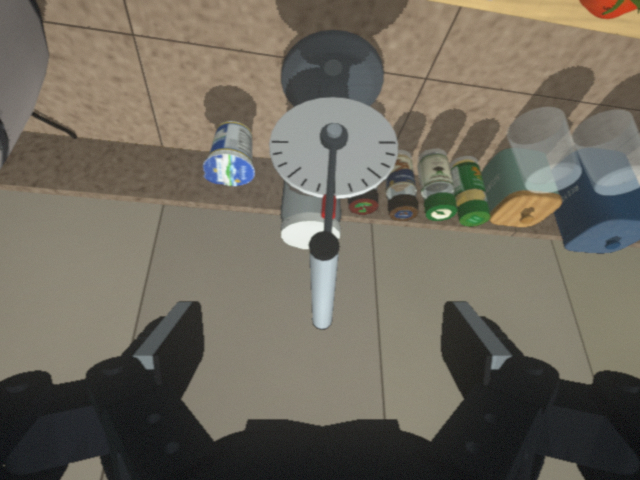

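The view from the front shows the rod running from the hub at (334,135) to the bar end at (324,245), with red visible beside it near (326,207). I'll zoom in there.

```bash
python3 - <<'E'
from h import *
i=cv2.imread("pics/w4.png");cv2.imwrite("pics/crop4.png",cv2.resize(i[115:265,270:400],(520,600),interpolation=cv2.INTER_NEAREST))
for r in (160,175,185,195,200,205,210,215,220): print(r,[tuple(int(x) for x in p[::-1]) for p in i[r,318:344]])
E
```

```text
160 [(159, 163, 161), (160, 165, 162), (159, 163, 160), (163, 166, 164), (159, 162, 162), (161, 166, 164), (160, 163, 163), (156, 161, 159), (160, 162, 162), (149, 153, 152), (122, 126, 125), (82, 86, 86), (70, 71, 73), (72, 75, 77), (68, 73, 74), (74, 78, 80), (74, 77, 78), (89, 93, 95), (124, 128, 128), (154, 157, 156), (159, 163, 161), (159, 163, 161), (158, 163, 160), (159, 162, 161), (157, 160, 159), (160, 163, 162)]
175 [(159, 163, 162), (160, 165, 162), (160, 163, 162), (160, 166, 162), (159, 162, 161), (162, 164, 165), (160, 163, 162), (159, 162, 162), (145, 149, 147), (115, 119, 117), (77, 81, 80), (67, 69, 71), (70, 73, 74), (73, 76, 78), (74, 77, 78), (72, 77, 79), (89, 93, 92), (127, 131, 129), (154, 159, 155), (158, 163, 162), (162, 166, 163), (159, 163, 162), (160, 165, 164), (161, 166, 163), (160, 163, 163), (159, 165, 161)]
185 [(92, 94, 92), (83, 83, 83), (117, 118, 117), (148, 154, 151), (158, 163, 160), (159, 165, 162), (159, 165, 161), (154, 159, 156), (125, 130, 127), (84, 88, 87), (64, 70, 70), (69, 74, 75), (68, 75, 75), (68, 72, 73), (70, 74, 77), (70, 73, 74)
[... 1888 characters left out ...]
5, 69, 68), (67, 65, 67), (70, 75, 73), (68, 74, 74), (72, 73, 77), (72, 75, 78), (83, 74, 74), (113, 66, 65), (152, 63, 59), (155, 67, 62), (130, 90, 86), (107, 105, 102), (102, 109, 106), (98, 103, 102), (91, 95, 91), (90, 90, 88), (106, 100, 90), (117, 106, 92), (123, 111, 97)]
220 [(171, 175, 168), (168, 172, 167), (170, 175, 169), (165, 171, 164), (162, 167, 160), (142, 146, 142), (105, 107, 104), (76, 77, 78), (64, 68, 70), (71, 74, 74), (72, 74, 74), (74, 77, 78), (74, 78, 76), (82, 83, 83), (104, 109, 103), (131, 132, 126), (140, 141, 137), (139, 144, 137), (127, 131, 126), (107, 111, 110), (93, 97, 94), (88, 87, 85), (106, 101, 91), (126, 117, 102), (135, 122, 106), (141, 126, 110)]
```

View pics/crop4.png

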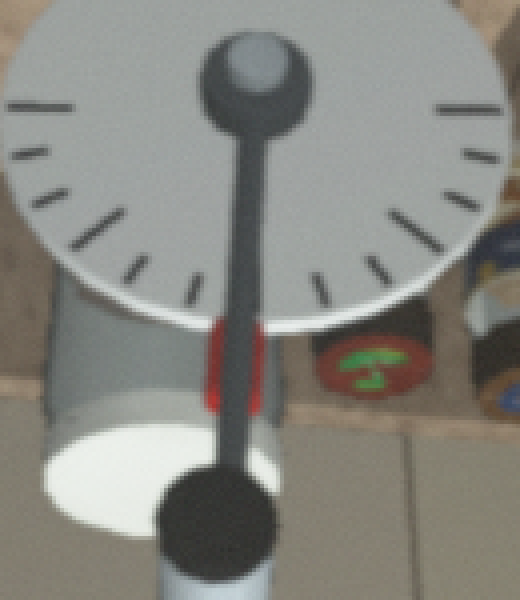

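The arm splits the red clip almost evenly. The red runs from about column 321.1 to 335.2, and the rod is centred about 0.4 px right of its middle. At about 1 mm per pixel and after parallax, that is roughly 0.2 mm, or under 0.005 rad. The gripper is clear, so I'll hand in.

```bash
python3 -c "
from workcell import env
print(env.get_state()['clock']);print(env.hand_in())"
```

```text
6.925
the job is handed in; nothing more can be done
None
```

The lamp arm now stands in line with the middle of the red clip (measured to under 0.005 rad); I released it with the gripper clear and handed the job in at 6.9 s.

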